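# Charge a milling jar with grinding balls

## Robot

A 7-joint arm with a two-finger parallel gripper is mounted at the origin on a cart in front of the work surface, level with it; the furniture and walls round the work are solid. World frame = base frame: x ahead of the robot, y to its left, z up, the work surface at z = 0. Lengths are in m, angles in rad, forces in N, time in s.
With the tool pointing down it reaches from about 0.4 to 0.85 m from the base axis. Payload 4.4 kg.
Tool frame: the origin (TCP) lies between the finger pads; the fingertips stand 14 mm ahead of it and the grasp point (between the pads) lies 5 mm behind it (tips_ahead is the distance from the TCP to the fingertips, in m); y points along the fingers, z is the direction in which the jaws open and shut, and the axes are right-handed (so a half turn about y gives the same grasp; the last joint's range is limited). The gripper opens to 94 mm and grips with 3 to 60 N. Pads are 16 mm wide; open, the fingers measure 119 mm over their backs; the gripper's body (75 mm by 177 mm) begins 78 mm behind the grasp point.
Start: joints at [1.131, 0.628, 0.038, 1.517, -0.027, 0.996, -0.02], TCP at [0.237, -0.605, 0.219] pointing down, gripper open.
Joint ranges: [-3.06, 3.06], [-0.37, 2.12], [-1.25, 1.32], [0.18, 2.47], [-1.1, 4.24], [0.23, 1.98], [-2.94, 2.94]. Speed limits (rad/s): [2.57, 2.57, 3.14, 3.14, 3.14, 3.14, 3.14].

## Interface

Orientations are given as a 3x3 rotation matrix whose columns are the frame's x, y, z axes.
In Python, from bench import sense, capture, calibration, close_job, tips_ahead gives the robot as it stands. The module is installed in compiled form; this text tells all that it offers.
- The arm moves only by the tool arm_command, never from a script. Its argument "plan" is a list of rows, each an object with "linear": the shift along the tool's x, y, z in m, a list of three; "twist": the turn, a rotation vector about the tool's x, y, z in units of 6 degrees (1.0 is 6 degrees), a list of three. A call has exactly 10 rows; each row shifts and turns the commanded pose from where the row before left it, along the tool's axes as they then stand; what a row does not reach is not made up. A row lasts 1/12 s, in which the tool goes at most 41.7 mm and 7.16 degrees, less where a joint would pass 70% of its speed; a pose out of reach is approached as far as the arm can. A call is refused whole if a number of a shift passes 0.0417 or a number of a turn 1, either way. A call with a gripper value outside its range is refused whole. "grip" is the closure, from -1 (fully open) to 1 (shut), set as the call begins (left out, the last holds). The fingers move at their own pace and stop on an object; the grip force is fixed at half the most. Time passes only in rows, so rows that do not move let the fingers close, or fill a call up. It gives the time, the measured TCP pose, the force and the opening at its end, in the units of the state.
- sense(): the state, without advancing time (a new reading comes with each control period).
- capture(name): name is "scene" or "top" or "wrist"; returns (picture, depth): 480x640x3 uint8, blue, green, red; 480x640 float32, m along the optical axis (not along the pixel's ray), 0 where there is no reading.
- calibration(name): a dict with "K" (3x3 intrinsics, pixels), "xyz" and "rotation" of the camera in the world. Camera axes: x right, y up, looking along -z (the intrinsics and any distortion apply to the point x, -y, -z); pixel columns grow to the right and rows downward; lengths in m; the calibration is good to about 2 mm. A picture is of the moment at which its call begins: read the wrist's pose just before it. calibration takes no time and is no camera call; for the wrist camera it gives the pose at the moment of the call.
- close_job(): hands the job in, once; it reports no verdict.
The state is a dict: "time_s": time; "joint_positions": joint angles; "joint_vel": joint speeds; "tau": joint torques, N m; "eef_pos": TCP position; "tcp_rot": TCP orientation; "contact_force": force on the tool from outside, world axes, zero at the start; "wrist_torque": the same for the moment, N m; "grip_width": opening from 0.0 (shut) to 1.0 (fully open).
Only numpy, scipy, OpenCV 4.12 (cv2) and the standard library are available. Lean on these libraries where they do the work, as an engineer would, in place of code of your own. Each camera call takes 0.05 s, during which the arm holds its last target. There are 200 camera calls.

## Task

Load the blue-collared milling jar with all seven steel grinding balls: stand it in the carriage of the charging stand and push the carriage fully home beneath the funnel, then press the red lever down so that the pan tips every ball through the funnel into the jar, and let the pan come back down to rest. Leave the loaded jar standing under the funnel, do not topple it on the way, and leave the orange-collared jar and the other loose things on the bench where they are.

Things in the scene. Friction and masses are not known exactly. Their poses are not given: they have to be found in the camera images.
- charging_stand: Fixed stand: grey base plate 290 x 190 mm, 10 mm high (x -180 to +110 mm), two steel posts at x +50, y +-78 mm, up to 271 mm. Origin on the bench under the funnel's axis; x points from the carriage's front plate to the back, y left, z up. The steel funnel on this axis: rim 106 mm across at 213 mm height, spout 32 mm inside, 36 outside, its end 121 mm up, 8 mm above a jar in the nest.
- funnel_mouth (a point): Centre of the funnel's rim (radius 53 mm), 213 mm above the bench; fixed to the stand.
- carriage (a joint): Position of the jar carriage along the stand's +x, in m: 0 = fully out (towards the front), 0.120 = fully home on its stop, the nest right under the spout. It slides stiffly (2 N friction, viscous 6 N s/m) and stays where it is left.
- nest (a point): Centre of the floor of the carriage's jar nest, 18 mm above the bench: a black ring, 61 mm inside, 69 mm outside, 14 mm high, on the aluminium carriage plate (74 mm wide). With the carriage out it lies 120 mm in front of the funnel's axis and is open from above. Moves with the carriage.
- push_plate (a point): Centre of the front face of the carriage's upright front plate, 100 mm in front of the nest's centre, 46 mm above the bench. The plate is 10 mm thick, 64 mm wide, from 12 to 69 mm above the bench, with a red top edge. Push it along the stand's +x, or pinch it from above. Moves with the carriage.
- pan (a joint): Tip angle of the aluminium pan, rad: 0 = down on its rest (floor sloping 0.08 rad back), 0.95 = fully tipped to the funnel. Hinged about the stand's y axis behind the funnel. Let go, it falls back by its weight, slowed by a damper (0.25 N m s/rad). The balls lie in a row along its back wall, roll as soon as the floor slopes forward, and run out within 2 s at full tip; this takes about 4 N at the lever.
- lever_grip (a point): Centre of the red grip bar on the pan's lever: 18 mm thick, 60 mm long along the stand's y, 115 mm right of the funnel's axis, 309 mm above the bench with the pan down, 191 mm with the pan tipped. Press it from above: it swings down an arc of radius 130 mm about lever_pivot, on its front side, from 0.475 rad above to 0.475 rad below the horizontal.
- lever_pivot (a point): Point on the pan's hinge axis in the plane of the lever, 250 mm above the bench; fixed to the stand.
- jar_blue: Milling jar to be loaded: open, translucent white plastic, bright blue collar round the neck. 95 mm tall; body 56 mm in diameter up to 68 mm height, neck 47 mm (collar 52 mm, from 77 to 84 mm), mouth 42 mm inside, wall 2.5 mm, floor 3 mm. About 90 g. Origin at the centre of its underside, z up the axis; round, so its yaw has no meaning.
- jar_orange: The same jar with an orange collar; not to be used, leave it where it stands. Origin at the centre of its underside.
- ball_1: One of seven steel grinding balls, 14 mm in diameter, 11 g, lying loose in the pan. Origin at its centre.
- ball_2: One of seven steel grinding balls, 14 mm in diameter, 11 g, lying loose in the pan. Origin at its centre.
- ball_3: One of seven steel grinding balls, 14 mm in diameter, 11 g, lying loose in the pan. Origin at its centre.
- ball_4: One of seven steel grinding balls, 14 mm in diameter, 11 g, lying loose in the pan. Origin at its centre.
- ball_5: One of seven steel grinding balls, 14 mm in diameter, 11 g, lying loose in the pan. Origin at its centre.
- ball_6: One of seven steel grinding balls, 14 mm in diameter, 11 g, lying loose in the pan. Origin at its centre.
- ball_7: One of seven steel grinding balls, 14 mm in diameter, 11 g, lying loose in the pan. Origin at its centre.
- marker_3: White marker pen with a black cap, 140 x 12 x 16 mm, lying on the bench; bystander.
- cap_1: White ribbed screw cap, 45 mm across, 24 mm high; bystander.
- bottle_16: White cylindrical sample bottle, 46 mm across, 100 mm tall, capped; bystander.
Things that resemble listed ones, but are neither listed nor needed, are in the scene too. What is shaped like the jar_blue but turquoise is not meant.

How it is judged:
On the way, in this order (a step that is already met when the one before it is completed fails the run):
1. The blue-collared jar stands upright on the floor of the carriage's nest (horizontal distance between jar_blue and nest below 0.006 m and z of jar_blue in the frame of nest between -0.004 and 0.004 m and angle between jar_blue's own z axis and vertical below 0.06 rad), for 0.2 s.
2. The carriage is fully home (within 5 mm of its stop) with the jar in its nest (all of step 1 and value of joint carriage above 0.115 m), for 0.2 s.
3. All seven balls are in the blue-collared jar, which stands in the nest under the funnel (all of step 2 and z of ball_1 in the frame of jar_blue between 0 and 0.06 m and horizontal distance between each of ball_1, ball_2, ball_3, ball_4, ball_5, ball_6, ball_7 and jar_blue below 0.024 m and z of ball_2 in the frame of jar_blue between 0 and 0.06 m and z of ball_3 in the frame of jar_blue between 0 and 0.06 m and z of ball_4 in the frame of jar_blue between 0 and 0.06 m and z of ball_5 in the frame of jar_blue between 0 and 0.06 m and z of ball_6 in the frame of jar_blue between 0 and 0.06 m and z of ball_7 in the frame of jar_blue between 0 and 0.06 m), for 0.2 s.
At the end, for the whole second after the job is handed in: All seven balls lie in the blue-collared jar; the jar stands upright (0.06 rad) on the nest's floor, within 6 mm of its centre; the carriage is home (joint over 0.115 m); the pan is back down (under 0.08 rad); jar and balls are at rest (all of step 3 and value of joint pan below 0.08 rad and linear speed of jar_blue below 0.02 m/s and linear speed of each of ball_1, ball_2, ball_3, ball_4, ball_5, ball_6, ball_7 below 0.05 m/s); the robot touches nothing.
It fails at once if The blue-collared jar is toppled (more than 0.6 rad from upright) (angle between jar_blue's own z axis and vertical above 0.6 rad).
It fails at once if The orange-collared jar or another loose thing on the bench is moved by more than 30 mm (distance of any of jar_orange, marker_3, cap_1, bottle_16 from where it was at the start of the episode above 0.03 m).
It also fails if it takes over 72 s, if anything falls off the work surface, if the arm or the gripper's body presses on something with over 40 N, if the wrist force passes 120 N, or if a joint passes its speed limit or range.

## Working session

There is one attempt and no reset: what is moved stays moved. The work goes in short steps, Python scripts to look and compute and a tool call to move; the robot and the scene stay as the last step left them, time stands still between calls to the robot, and variables do not carry over. Pictures are saved under pics/ and viewed, about 8 in all and at most 12, crops included, and the job is handed in when it is done.

Besides the shell and the picture viewer there is one more tool, called after "Call:" as name([rows], argument=value, ...), one row to a line, values as JSON. arm_command: Moves the arm, as the interface text tells. Its arguments: {"type":"object","properties":{"plan":{"type":"array","items":{"type":"object","properties":{"linear":{"type":"array","items":{"type":"number"}},"twist":{"type":"array","items":{"type":"number"}}}}},"grip":{"type":"number"}},"required":["plan"]}

```bash
mkdir -p pics; ls; cat > h.py <<'E'
import numpy as np, cv2
from bench import *
def world(name, depth, cal=None):
    c=cal or calibration(name); K=np.array(c["K"]); R=np.array(c["rotation"]); t=np.array(c["xyz"])
    v,u=np.mgrid[0:480,0:640]
    x=(u-K[0,2])/K[0,0]*depth; y=(v-K[1,2])/K[1,1]*depth
    P=np.stack([x,-y,-depth],-1)@R.T+t
    P[depth==0]=np.nan
    return P
E
python3 - <<'E'
from h import *
s=sense(); print(s)
for n in("scene","top"):
    im,d=capture(n); cv2.imwrite(f"pics/{n}0.png",im); np.savez(f"{n}0.npz",im=im,d=d,P=world(n,d)); print(n,calibration(n))
print(tips_ahead)
E
```

```text
pics
{'time_s': 0.0, 'joint_positions': array([ 1.13119873,  0.62931894,  0.03843475,  1.5183279 , -0.02696771,
        0.99629395, -0.0199891 ]), 'joint_vel': array([ 0.00243411, -0.00330781,  0.00082572,  0.00061065,  0.00028929,
       -0.00027891, -0.00025577]), 'tau': array([ 1.20184309e-04, -5.49728930e+01,  1.14362642e+00, -1.86637688e+01,
       -5.21597557e-02,  2.38727516e-02,  1.77949182e-04]), 'eef_pos': array([ 0.23714599, -0.60452952,  0.21858442]), 'tcp_rot': array([[-9.30934484e-01, -7.09831191e-04,  3.65185546e-01],
       [-3.65186233e-01,  1.68710254e-03, -9.30932956e-01],
       [ 4.46997877e-05, -9.99998325e-01, -1.82980251e-03]]), 'contact_force': array([-0.38855401,  1.25197363,  0.34072854]), 'wrist_torque': array([-0.00408984,  0.03725752, -0.00392313]), 'grip_width': 0.9983005847000062}
scene {'K': array([[506.84738339,   0.        , 315.57977559],
       [  0.        , 506.84738339, 234.76102058],
       [  0.        ,   0.        ,   1.        ]]), 'xyz': array([-0.54592316, -0.8108484 ,  1.0325712 ]), 'rotation': array([[ 0.53626883,  0.45343555, -0.71190726],
       [-0.843839  ,  0.2692863 , -0.46413428],
       [-0.01874811,  0.84963585,  0.52703645]])}
top {'K': array([[594.15429478,   0.        , 313.27278808],
       [  0.        , 594.15429478, 250.08376867],
       [  0.        ,   0.        ,   1.        ]]), 'xyz': array([-0.16870387,  0.32360065,  1.81806777]), 'rotation': array([[-0.45817525,  0.79861668, -0.39023946],
       [-0.88883391, -0.40816117,  0.20827564],
       [ 0.0070518 ,  0.44228481,  0.89684693]])}
0.014
```

View pics/scene0.png

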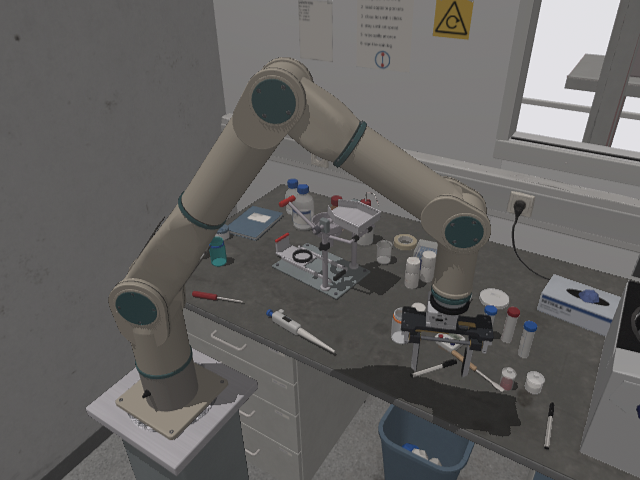

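View pics/top0.png

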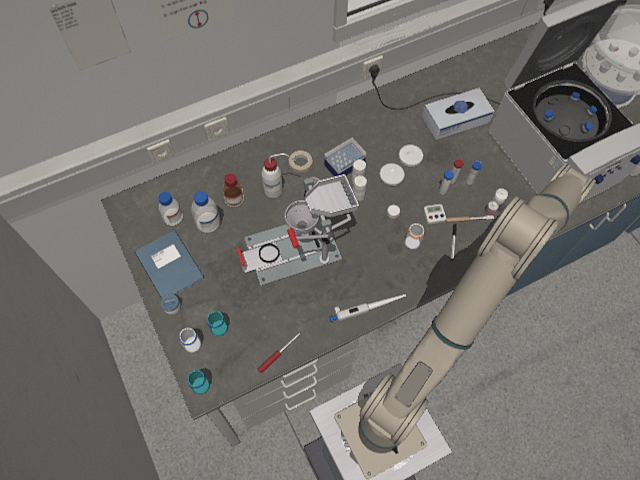

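Top view: a white jar with a blue collar stands at about (190,340), turquoise ones at (217,323) and (199,382). The orange jar is at (415,233), the nest ring at (269,253), the push plate at (240,258), and the red lever at (294,240). I'll zoom in and measure.

```bash
python3 - <<'E'
from h import *
z=np.load("top0.npz"); im,P,d=z["im"],z["P"],z["d"]
a=cv2.resize(im[285:400,140:250],None,fx=5,fy=5,interpolation=cv2.INTER_CUBIC)
b=cv2.resize(im[170:285,225:365],None,fx=5,fy=5,interpolation=cv2.INTER_CUBIC)
c=np.hstack([a,b]);c=cv2.resize(c,None,fx=.64,fy=.64,interpolation=cv2.INTER_AREA);print(c.shape)
cv2.imwrite("pics/crop1.png",c)
for n,(u,v) in dict(jar=(190,340),rim=(190,332),turq=(217,318),turq2=(199,376),glass=(169,298),orange=(415,228),nest=(269,253),plate=(240,258),lever=(294,240),basecorner=(258,281)).items(): print(n,P[v,u].round(3))
hsv=cv2.cvtColor(im,cv2.COLOR_BGR2HSV)
def blob(mask,name):
    n,l,s,c=cv2.connectedComponentsWithStats(mask.astype(np.uint8))
    for i in range(1,n):
        if s[i,4]>12: Q=P[l==i]; print(name,c[i].round(1),s[i,4],np.nanmedian(Q,0).round(4),np.nanmax(Q[:,2]).round(3),hsv[l==i].mean(0).round())
H,S,V=hsv[...,0].astype(int),hsv[...,1],hsv[...,2]
blob((H>85)&(H<130)&(S>110),"blue"); blob(((H<8)|(H>172))&(S>130),"red")
# stand plane points
E
```

```text
(368, 800, 3)
jar [ 0.52   0.395 -0.005]
rim [0.524 0.383 0.046]
turq [0.537 0.29  0.023]
turq2 [0.389 0.412 0.029]
glass [0.661 0.4   0.045]
orange [ 0.512 -0.425  0.065]
nest [0.671 0.044 0.023]
plate [0.676 0.143 0.068]
lever [0.535 0.01  0.322]
basecorner [ 0.605  0.117 -0.001]
blue [575.2  94.6] 45 [ 0.6401 -1.1188  0.2307] 0.241 [108. 168. 109.]
blue [592.7 108.8] 54 [ 0.5654 -1.1334  0.2286] 0.243 [109. 162. 108.]
blue [548.5 113.3] 51 [ 0.6176 -0.9877  0.2321] 0.242 [109. 167. 130.]
blue [588.4 126. ] 56 [ 0.5141 -1.0729  0.2298] 0.239 [109. 162. 125.]
blue [635.3 159.5] 42 [ 0.3386 -1.1261  0.2277] 0.237 [118. 129.  64.]
blue [336.6 169.5] 107 [ 0.8516 -0.3007  0.0288] 0.05 [117. 145.  55.]
blue [476.5 165.3] 65 [ 0.6093 -0.726   0.1078] 0.122 [109. 169. 136.]
blue [448.6 174.6] 72 [ 0.6201 -0.6179  0.1085] 0.121 [109. 166. 148.]
blue [598.1 178.7] 31 [ 0.3399 -0.9782  0.2154] 0.225 [117. 135.  67.]
blue [164.8 198. ] 140 [0.9529 0.2806 0.1387] 0.152 [108. 173. 131.]
blue [200.5 198.4] 155 [0.8776 0.1794 0.174 ] 0.184 [109. 169. 140.]
blue [216.7 323. ] 367 [0.5036 0.2981 0.0565] 0.102 [ 91. 144. 118.]
blue [332.6 318.1] 33 [ 0.3689 -0.0361  0.0215] 0.031 [109. 165. 142.]
blue [191.3 340.5] 20 [0.4806 0.3872 0.0848] 0.095 [111. 148. 127.]
blue [198.  381.6] 381 [0.3675 0.421  0.0543] 0.105 [ 91. 144. 120.]
red [269.9 164.4] 105 [ 0.8966 -0.0747  0.1699] 0.183 [161. 157. 118.]
red [458.1 163.4] 60 [ 0.6441 -0.6724  0.1099] 0.12 [155. 155. 120.]
red [230.3 180.2] 140 [0.9224 0.0606 0.1343] 0.145 [159. 157. 112.]
red [292.6 237.7] 109 [0.5464 0.009  0.3159] 0.325 [  1. 184. 169.]
red [240.1 255.9] 58 [0.6839 0.1401 0.0659] 0.074 [  1. 177. 180.]
red [268.8 361.3] 144 [0.3371 0.2034 0.0155] 0.032 [112. 157. 132.]
```

View pics/crop1.png

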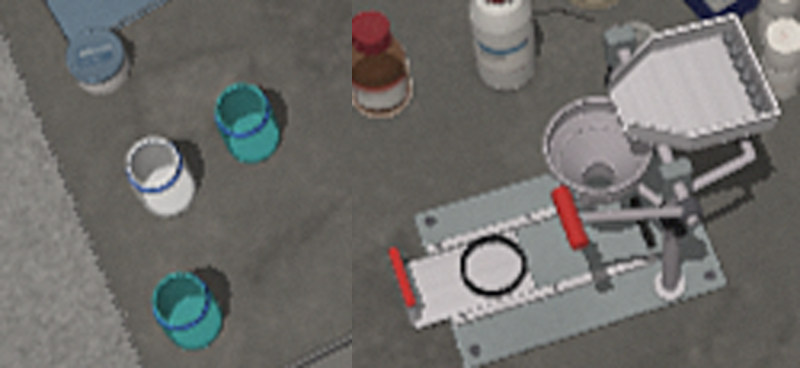

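The jar is confirmed: white with a blue collar, top-pixel centre about (190,337). Now I'll fit the stand's pose from the pixel features.

```bash
cat >> h.py <<'E'
def proj(c,X):
    p=(np.atleast_2d(X)-np.array(c["xyz"]))@np.array(c["rotation"]); K=np.array(c["K"])
    return np.c_[K[0,0]*p[:,0]/-p[:,2]+K[0,2], K[1,1]*-p[:,1]/-p[:,2]+K[1,2]]
def ray(c,u,v,z):
    K=np.array(c["K"]); d=np.array(c["rotation"])@[(u-K[0,2])/K[0,0],-(v-K[1,2])/K[1,1],-1]; t=np.array(c["xyz"])
    return t+d*(z-t[2])/d[2]
E
python3 - <<'E'
from h import *
from scipy.optimize import least_squares
c=calibration("top"); z=np.load("top0.npz"); im=z["im"]
f=lambda x,y:(225+(x-352)/3.2-.4,170+y/3.2-.4)
feat=[((-.18,.095,.01),f(418,214)),((-.18,-.095,.01),f(467,366)),((.11,-.095,.01),f(724,287)),((-.12,0,.032),f(493,265)),((-.215,0,.069),f(402,277)),((0,0,.213),f(597,148)),((-.115,-.115,.309),f(570,217))]
L=np.array([a for a,_ in feat]);U=np.array([b for _,b in feat])
L[-1,0]=np.nan
def W(p,L):
    cc,ss=np.cos(p[2]),np.sin(p[2]); return np.c_[p[0]+cc*L[:,0]-ss*L[:,1],p[1]+ss*L[:,0]+cc*L[:,1],L[:,2]]
r=least_squares(lambda p:(proj(c,W(p,L[:6]))-U[:6]).ravel(),[.64,-.07,-1.7])
print("stand",r.x,(r.fun.reshape(-1,2)).round(1).tolist())
p=r.x; lev=ray(c,*U[6],.318); e=lev[:2]-p[:2]; cc,ss=np.cos(p[2]),np.sin(p[2]); print("lever",lev,"in stand",cc*e[0]+ss*e[1],-ss*e[0]+cc*e[1])
print("nest,plate",W(p,np.array([[-.12,0,.018],[-.22,0,.046],[-.1,-.115,.309]])))
# jar: fit collar ellipse
hsv=cv2.cvtColor(im,cv2.COLOR_BGR2HSV); m=(hsv[...,0]>100)&(hsv[...,0]<125)&(hsv[...,1]>90); m[:, :175]=0;m[:,206:]=0;m[:325]=0;m[360:]=0
v,u=np.nonzero(m); Q=np.array([ray(c,a,b,.0805) for a,b in zip(u,v)])
g=least_squares(lambda q:np.hypot(*(Q[:,:2]-q).T)-.026,[.49,.385],loss="soft_l1",f_scale=.003); print("jar",g.x,len(u),g.fun.std())
print("rim centre guess",ray(c,187.5,336,.095))
E
```

```text
stand [ 0.65223835 -0.07281621 -1.71649146] [[-1.3, 0.0], [-0.7, 0.9], [1.6, 0.1], [-0.2, -0.2], [-0.3, -0.5], [0.8, -0.4]]
lever [0.54632713 0.00886816 0.318     ] in stand -0.0654427216866056 -0.11664806591625473
nest,plate [[0.66965998 0.04591242 0.018     ]
 [0.684178   0.14485294 0.046     ]
 [0.55297477 0.04282004 0.309     ]]
jar [0.50304905 0.39367007] 30 0.0010122686470290035
rim centre guess [0.49693699 0.3932492  0.095     ]
```

```bash
python3 - <<'E'
from h import *
s=sense(); R=s["tcp_rot"]; c=calibration("wrist")
print("cam in tool",R.T@(np.array(c["xyz"])-s["eef_pos"]),"\n",R.T@np.array(c["rotation"]))
P=np.load("scene0.npz")["P"]
for n,(u,v) in dict(wrist=(465,230),elbow=(275,100),shoulder=(138,308),wristbot=(465,262),flange=(455,300),forearm_low=(410,215)).items(): print(n,P[v,u].round(3),np.hypot(*P[v,u][:2]).round(3))
E
```

```text
cam in tool [-0.08160856 -0.16491253  0.00038711] 
 [[ 3.69873618e-04 -9.62012089e-01 -2.73006602e-01]
 [ 6.74924953e-04  2.73006798e-01 -9.62011867e-01]
 [ 9.99999704e-01  1.71563842e-04  7.50263976e-04]]
wrist [ 0.2   -0.625  0.585] 0.656
elbow [ 0.087 -0.327  0.792] 0.339
shoulder [-0.051 -0.032  0.338] 0.06
wristbot [ 0.212 -0.631  0.514] 0.665
flange [ 0.209 -0.625  0.428] 0.659
forearm_low [ 1.148 -0.162  0.017] 1.16
```

The wrist sits 0.37 m above the TCP, so the forearm clears the lever. I'll use one orientation throughout, with the jaw axis at yaw -28.6° and the camera side at the front of the stand. First: lift and yaw.

Call:
arm_command([
  {"linear":[0,-0.025,0],"twist":[0,-0.667,0]},
  {"linear":[0,-0.025,0],"twist":[0,-0.667,0]},
  {"linear":[0,-0.025,0],"twist":[0,-0.667,0]},
  {"linear":[0,-0.025,0],"twist":[0,-0.667,0]},
  {"linear":[0,-0.025,0],"twist":[0,-0.667,0]},
  {"linear":[0,-0.025,0],"twist":[0,-0.667,0]},
  {"linear":[0,-0.025,0],"twist":[0,-0.667,0]},
  {"linear":[0,-0.025,0],"twist":[0,-0.667,0]},
  {"linear":[0,-0.025,0],"twist":[0,-0.667,0]},
  {"linear":[0,-0.025,0],"twist":[0,-0.667,0]},
], grip=-1)

```text
time_s: 0.93
eef_pos: [0.2371, -0.6048, 0.4703]
tcp_rot: [[-0.475, -0.0, 0.88], [-0.88, 0.001, -0.475], [-0.001, -1.0, -0.001]]
contact_force: [0.1, -0.7, -0.7]
grip_width: 1.003
```

Call:
arm_command([
  {"linear":[-0.034,0,0],"twist":[0,0,0]},
  {"linear":[-0.034,0,0],"twist":[0,0,0]},
  {"linear":[-0.034,0,0],"twist":[0,0,0]},
  {"linear":[-0.034,0,0],"twist":[0,0,0]},
  {"linear":[-0.034,0,0],"twist":[0,0,0]},
  {"linear":[-0.034,0,0],"twist":[0,0,0]},
  {"linear":[-0.034,0,0],"twist":[0,0,0]},
  {"linear":[-0.034,0,0],"twist":[0,0,0]},
  {"linear":[-0.034,0,0],"twist":[0,0,0]},
  {"linear":[-0.034,0,0],"twist":[0,0,0]},
])

```text
time_s: 1.77
eef_pos: [0.4002, -0.3048, 0.4693]
tcp_rot: [[-0.478, -0.0, 0.878], [-0.878, 0.0, -0.478], [0.0, -1.0, -0.001]]
contact_force: [0.5, 0.0, -0.9]
grip_width: 1.003
```

Call:
arm_command([
  {"linear":[-0.034,0,0],"twist":[0,0,0]},
  {"linear":[-0.034,0,0],"twist":[0,0,0]},
  {"linear":[-0.034,0,0],"twist":[0,0,0]},
  {"linear":[-0.034,0,0],"twist":[0,0,0]},
  {"linear":[-0.034,0,0],"twist":[0,0,0]},
  {"linear":[-0.03,0,-0.015],"twist":[0,0,0]},
  {"linear":[-0.03,0,-0.015],"twist":[0,0,0]},
  {"linear":[-0.03,0,-0.015],"twist":[0,0,0]},
  {"linear":[-0.03,0,-0.015],"twist":[0,0,0]},
  {"linear":[-0.03,0,-0.015],"twist":[0,0,0]},
])

```text
time_s: 2.6
eef_pos: [0.4866, 0.0119, 0.4692]
tcp_rot: [[-0.478, -0.001, 0.878], [-0.878, -0.0, -0.478], [0.001, -1.0, -0.0]]
contact_force: [0.1, -0.4, -0.2]
grip_width: 1.002
```

Call:
arm_command([
  {"linear":[-0.033,0.022,-0.017],"twist":[0,0,0]},
  {"linear":[-0.033,0.022,-0.017],"twist":[0,0,0]},
  {"linear":[-0.033,0.022,-0.017],"twist":[0,0,0]},
  {"linear":[-0.033,0.022,-0.017],"twist":[0,0,0]},
  {"linear":[-0.033,0.022,-0.017],"twist":[0,0,0]},
  {"linear":[-0.033,0.022,-0.017],"twist":[0,0,0]},
  {"linear":[-0.033,0.022,-0.017],"twist":[0,0,0]},
  {"linear":[-0.033,0.022,-0.017],"twist":[0,0,0]},
  {"linear":[-0.033,0.022,-0.017],"twist":[0,0,0]},
  {"linear":[-0.033,0.022,-0.017],"twist":[0,0,0]},
])

```text
time_s: 3.43
eef_pos: [0.4949, 0.3701, 0.2555]
tcp_rot: [[-0.478, -0.001, 0.878], [-0.878, -0.001, -0.478], [0.001, -1.0, -0.0]]
contact_force: [1.2, -0.6, -0.2]
grip_width: 0.999
```

```bash
python3 - <<'E'
from h import *
c=calibration("wrist"); im,d=capture("wrist"); s=sense(); print(s["eef_pos"])
np.savez("w1.npz",im=im,d=d,c=c); cv2.imwrite("pics/w1.png",im)
P=world("wrist",d,c); hsv=cv2.cvtColor(im,cv2.COLOR_BGR2HSV); m=((hsv[...,0]>100)&(hsv[...,0]<125)&(hsv[...,1]>100)).astype(np.uint8)
n,l,st,ce=cv2.connectedComponentsWithStats(m)
for i in range(1,n):
    if st[i,4]>60: print(st[i],ce[i].round(),np.nanmedian(P[l==i],0).round(4))
print(proj(c,[[.498,.393,.095],[.498,.393,0]]))
E
```

```text
[0.49074171 0.3776778  0.25090947]
[439  63  29  45 517] [452.  86.] [0.6502 0.4052 0.04  ]
[282 153  61  48 233] [313. 167.] [0.5146 0.4112 0.0834]
[142 199  55  55 394] [180. 217.] [0.389  0.4243 0.0831]
[346 241  57  41 323] [368. 252.] [0.5161 0.3183 0.083 ]
[[308.70762403 189.48167098]
 [311.30561579 173.19197449]]
```

View pics/w1.png

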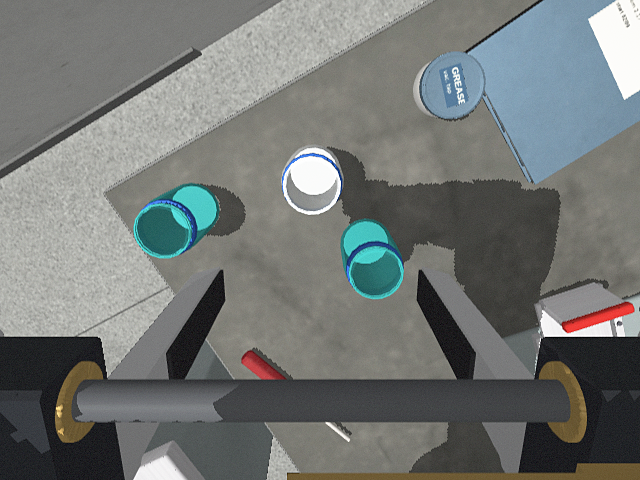

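The blue-collared white jar's rim is at about (312,182); turquoise jars are at (175,220) and (373,262), with open bench between. I'll fit the centres.

```bash
python3 - <<'E'
from h import *
from scipy.optimize import least_squares
z=np.load("w1.npz",allow_pickle=True); im,c=z["im"],z["c"].item(); hsv=cv2.cvtColor(im,cv2.COLOR_BGR2HSV)
for nm,(x,y,w,h) in dict(blue=(282,150,64,55),tL=(140,195,60,62),tR=(344,238,62,48)).items():
    m=(hsv[...,0]>100)&(hsv[...,0]<125)&(hsv[...,1]>100); mm=np.zeros_like(m); mm[y:y+h,x:x+w]=m[y:y+h,x:x+w]
    v,u=np.nonzero(mm); Q=np.array([ray(c,a,b,.0805) for a,b in zip(u,v)])
    g=least_squares(lambda q:np.hypot(*(Q[:,:2]-q).T)-.026,Q[:,:2].mean(0)-[0,.01],loss="soft_l1",f_scale=.002); print(nm,g.x,g.fun.std())
# white rim outline ellipse near (312,182): bright blob
g=cv2.cvtColor(im,cv2.COLOR_BGR2GRAY); P=world("wrist",z["d"],c)
k=(P[...,2]>.088)&(P[...,2]<.1); k[:,:275]=0;k[:,350:]=0;k[220:]=0
print("rim pts",k.sum()); (cx,cy),r=cv2.minEnclosingCircle(P[k][:,:2].astype(np.float32)); print(cx,cy,r)
s=sense(); J=np.array([cx,cy,.05]); print("shift tool",s["tcp_rot"].T@(J-s["eef_pos"]))
E
```

```text
blue [0.50030676 0.39312617] 0.0005948641954290057
tL [0.36725873 0.42094475] 0.0012454584151452316
tR [0.51309481 0.29677234] 0.001097070449055425
rim pts 757
0.5009630918502808 0.39370593428611755 0.024483036249876022
shift tool [-0.01907411  0.20087925  0.00311438]
```

Call:
arm_command([
  {"linear":[-0.006,0.01,0.001],"twist":[0,0,0]},
  {"linear":[-0.006,0.01,0.001],"twist":[0,0,0]},
  {"linear":[-0.006,0.01,0.001],"twist":[0,0,0]},
  {"linear":[0,0.01,0],"twist":[0,0,0]},
  {"linear":[0,0.01,0],"twist":[0,0,0]},
  {"linear":[0,0.01,0],"twist":[0,0,0]},
  {"linear":[0,0.01,0],"twist":[0,0,0]},
  {"linear":[0,0.01,0],"twist":[0,0,0]},
  {"linear":[0,0,0],"twist":[0,0,0]},
  {"linear":[0,0,0],"twist":[0,0,0]},
])

```text
time_s: 4.32
eef_pos: [0.5063, 0.3827, 0.1765]
tcp_rot: [[-0.478, -0.001, 0.878], [-0.878, -0.001, -0.478], [0.001, -1.0, -0.0]]
contact_force: [-1.4, 0.3, 0.4]
grip_width: 1.001
```

```bash
cat > go.py <<'E'
import sys
from h import *
s=sense(); print(s["time_s"],s["eef_pos"].round(4),s["contact_force"].round(1),s["grip_width"]); print("shift",(s["tcp_rot"].T@(np.array([float(a) for a in sys.argv[1:4]])-s["eef_pos"])).round(4))
E
python3 go.py .5005 .3935 .05
```

```text
4.3167 [0.5063 0.3827 0.1765] [-1.4  0.3  0.4] 1.000613732457426
shift [-0.0068  0.1265 -0.0102]
```

Call:
arm_command([
  {"linear":[-0.003,0.01,-0.003],"twist":[0,0,0]},
  {"linear":[-0.002,0.01,-0.003],"twist":[0,0,0]},
  {"linear":[-0.001,0.01,-0.003],"twist":[0,0,0]},
  {"linear":[0,0,0],"twist":[0,0,0]},
  {"linear":[0,0,0],"twist":[0,0,0]},
  {"linear":[0,0,0],"twist":[0,0,0]},
  {"linear":[0,0,0],"twist":[0,0,0]},
  {"linear":[0,0,0],"twist":[0,0,0]},
  {"linear":[0,0,0],"twist":[0,0,0]},
  {"linear":[0,0,0],"twist":[0,0,0]},
])

```text
time_s: 5.15
eef_pos: [0.5017, 0.3927, 0.1474]
tcp_rot: [[-0.478, 0.001, 0.878], [-0.878, 0.0, -0.478], [-0.001, -1.0, 0.0]]
contact_force: [0.3, 0.5, -0.3]
grip_width: 0.996
```

```bash
python3 go.py .5005 .3935 .05
```

```text
5.15 [0.5017 0.3927 0.1474] [ 0.3  0.5 -0.3] 0.996254242392503
shift [-0.0001  0.0974 -0.0015]
```

Call:
arm_command([
  {"linear":[0,0.012,-0.001],"twist":[0,0,0]},
  {"linear":[0,0.012,0],"twist":[0,0,0]},
  {"linear":[0,0.012,0],"twist":[0,0,0]},
  {"linear":[0,0.012,0],"twist":[0,0,0]},
  {"linear":[0,0.012,0],"twist":[0,0,0]},
  {"linear":[0,0.012,0],"twist":[0,0,0]},
  {"linear":[0,0.012,0],"twist":[0,0,0]},
  {"linear":[0,0.011,0],"twist":[0,0,0]},
  {"linear":[0,0,0],"twist":[0,0,0]},
  {"linear":[0,0,0],"twist":[0,0,0]},
])

```text
time_s: 5.98
eef_pos: [0.5002, 0.393, 0.0512]
tcp_rot: [[-0.478, -0.001, 0.878], [-0.878, -0.001, -0.478], [0.001, -1.0, -0.001]]
contact_force: [1.4, -0.4, -0.5]
grip_width: 1.001
```

Call:
arm_command([
  {"linear":[0,0,0],"twist":[0,0,0]},
  {"linear":[0,0,0],"twist":[0,0,0]},
  {"linear":[0,0,0],"twist":[0,0,0]},
  {"linear":[0,0,0],"twist":[0,0,0]},
  {"linear":[0,0,0],"twist":[0,0,0]},
  {"linear":[0,0,0],"twist":[0,0,0]},
  {"linear":[0,0,0],"twist":[0,0,0]},
  {"linear":[0,0,0],"twist":[0,0,0]},
  {"linear":[0,0,0],"twist":[0,0,0]},
  {"linear":[0,0,0],"twist":[0,0,0]},
], grip=1)

```text
time_s: 6.82
eef_pos: [0.5006, 0.3934, 0.0523]
tcp_rot: [[-0.478, 0.0, 0.878], [-0.878, 0.0, -0.478], [-0.0, -1.0, -0.0]]
contact_force: [-1.5, -0.4, 2.9]
grip_width: 0.59
```

Call:
arm_command([
  {"linear":[0,-0.01,0],"twist":[0,0,0]},
  {"linear":[0,-0.02,0],"twist":[0,0,0]},
  {"linear":[0,-0.03,0],"twist":[0,0,0]},
  {"linear":[0,-0.03,0],"twist":[0,0,0]},
  {"linear":[0,-0.03,0],"twist":[0,0,0]},
  {"linear":[0,-0.03,0],"twist":[0,0,0]},
  {"linear":[0.01,-0.02,0.01],"twist":[0,0,0]},
  {"linear":[0.018,-0.02,0.018],"twist":[0,0,0]},
  {"linear":[0.022,-0.02,0.022],"twist":[0,0,0]},
  {"linear":[0.022,-0.02,0.022],"twist":[0,0,0]},
])

```text
time_s: 7.65
eef_pos: [0.5291, 0.2946, 0.2834]
tcp_rot: [[-0.477, 0.0, 0.879], [-0.879, -0.0, -0.477], [0.0, -1.0, 0.0]]
contact_force: [0.7, 0.0, -0.1]
grip_width: 0.586
```

Call:
arm_command([
  {"linear":[0.024,-0.02,0.024],"twist":[0,0,0]},
  {"linear":[0.024,-0.02,0.024],"twist":[0,0,0]},
  {"linear":[0.024,-0.02,0.024],"twist":[0,0,0]},
  {"linear":[0.024,-0.02,0.024],"twist":[0,0,0]},
  {"linear":[0.024,-0.02,0.024],"twist":[0,0,0]},
  {"linear":[0.024,-0.02,0.024],"twist":[0,0,0]},
  {"linear":[0.024,0,0.024],"twist":[0,0,0]},
  {"linear":[0.024,0,0.024],"twist":[0,0,0]},
  {"linear":[0.024,0,0.024],"twist":[0,0,0]},
  {"linear":[0.024,0,0.024],"twist":[0,0,0]},
])

```text
time_s: 8.48
eef_pos: [0.6252, -0.0319, 0.4027]
tcp_rot: [[-0.478, 0.0, 0.878], [-0.878, -0.0, -0.478], [0.0, -1.0, 0.0]]
contact_force: [0.4, 0.3, -1.3]
grip_width: 0.592
```

Call:
arm_command([
  {"linear":[0,0,0],"twist":[0,0,0]},
  {"linear":[0,0,0],"twist":[0,0,0]},
  {"linear":[0,0,0],"twist":[0,0,0]},
  {"linear":[0,0,0],"twist":[0,0,0]},
  {"linear":[0,0,0],"twist":[0,0,0]},
  {"linear":[0,0,0],"twist":[0,0,0]},
  {"linear":[0,0,0],"twist":[0,0,0]},
  {"linear":[0,0,0],"twist":[0,0,0]},
  {"linear":[0,0,0],"twist":[0,0,0]},
  {"linear":[0,0,0],"twist":[0,0,0]},
])

```text
time_s: 9.32
eef_pos: [0.6254, -0.0299, 0.4021]
tcp_rot: [[-0.478, 0.0, 0.878], [-0.878, -0.0, -0.478], [-0.0, -1.0, 0.0]]
contact_force: [-1.1, -0.8, -0.5]
grip_width: 0.593
```

```bash
python3 - <<'E'
from h import *
s=sense(); print(s["eef_pos"],s["grip_width"]); c=calibration("wrist"); im,d=capture("wrist")
np.savez("w2.npz",im=im,d=d,c=c); cv2.imwrite("pics/w2.png",im)
print(proj(c,[[.6697,.0459,.032]]))
E
```

```text
[ 0.62541822 -0.02989398  0.402094  ] 0.5928543656802663
[[321.45263861 109.40263652]]
```

View pics/w2.png

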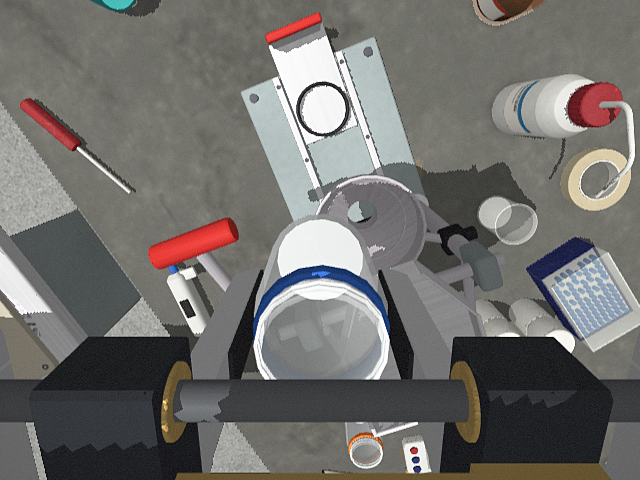

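The jar is held upright. The nest ring is at about (323,109), the plate edge at (296,27), and the lever bar at (193,243). I'll refine the nest from the ring and refit the stand.

```bash
python3 - <<'E'
from h import *
from scipy.optimize import least_squares
z=np.load("w2.npz",allow_pickle=True); im,c=z["im"],z["c"].item(); g=cv2.cvtColor(im,cv2.COLOR_BGR2GRAY); hsv=cv2.cvtColor(im,cv2.COLOR_BGR2HSV)
m=np.zeros((480,640),np.uint8); m[78:140,294:354]=(g[78:140,294:354]<45)
n,l,s,ce=cv2.connectedComponentsWithStats(m); i=1+np.argmax(s[1:,4]); print(s[i])
v,u=np.nonzero(l==i); Q=np.array([ray(c,a,b,.030) for a,b in zip(u,v)])[:,:2]
r=least_squares(lambda q:np.hypot(*(Q-q[:2]).T)-q[2],[.67,.046,.0325],loss="soft_l1",f_scale=.002); print("nest",r.x,r.fun.std())
red=((hsv[...,0]<8)|(hsv[...,0]>172))&(hsv[...,1]>150)
P=world("wrist",z["d"],c)
for nm,(x0,y0,x1,y1) in dict(plate=(255,5,335,50),lever=(140,210,250,275)).items():
    b=np.zeros_like(red); b[y0:y1,x0:x1]=red[y0:y1,x0:x1]; v,u=np.nonzero(b)
    p=P[b]; print(nm,np.nanmedian(p,0),np.nanmax(p[:,2]),(u.mean(),v.mean())); 
    q=p[~np.isnan(p[:,0])]; q=q[q[:,2]>np.nanmax(q[:,2])-.012]; print(" top mean",q.mean(0), (cv2.minAreaRect((q[:,:2]*1000).astype(np.float32))))
# corners
for nm,px,L in (("c1",(242,92),(-.18,-.095)),("c2",(374,38),(-.18,.095))): print(nm,ray(c,*px,.01))
E
```

```text
[297  82  48  53 174]
nest [0.67110431 0.04565215 0.03160495] 0.0010045453179827362
plate [0.68346464 0.13921897 0.06850853] 0.07220942410097492 (np.float64(292.9778911564626), np.float64(27.64455782312925))
 top mean [0.68329001 0.13909073 0.06848615] ((683.40869140625, 139.5159912109375), (10.61231517791748, 67.22382354736328), 82.6583480834961)
lever [0.55236064 0.00914836 0.31665837] 0.3196735442622012 (np.float64(193.185508511567), np.float64(243.07856831078132))
 top mean [0.55213822 0.00907996 0.31599073] ((550.1239624023438, 8.32403564453125), (17.19142723083496, 60.45124816894531), 82.42947387695312)
c1 [0.58810781 0.11578444 0.01      ]
c2 [0.77063762 0.09086288 0.01      ]
```

Call:
arm_command([
  {"linear":[-0.022,0,0.001],"twist":[0,0,0]},
  {"linear":[-0.022,0,0.001],"twist":[0,0,0]},
  {"linear":[-0.022,0,0.001],"twist":[0,0,0]},
  {"linear":[-0.022,0,0],"twist":[0,0,0]},
  {"linear":[0,0.02,0],"twist":[0,0,0]},
  {"linear":[0,0.03,0],"twist":[0,0,0]},
  {"linear":[0,0.03,0],"twist":[0,0,0]},
  {"linear":[0,0.03,0],"twist":[0,0,0]},
  {"linear":[0,0.03,0],"twist":[0,0,0]},
  {"linear":[0,0.03,0],"twist":[0,0,0]},
])

```text
time_s: 10.2
eef_pos: [0.6701, 0.0457, 0.2308]
tcp_rot: [[-0.478, 0.0, 0.878], [-0.878, 0.0, -0.478], [-0.0, -1.0, 0.0]]
contact_force: [-0.5, -0.4, -0.4]
grip_width: 0.587
```

Call:
arm_command([
  {"linear":[0,0.03,0],"twist":[0,0,0]},
  {"linear":[0,0.02,0],"twist":[0,0,0]},
  {"linear":[0,0,0],"twist":[0,0,0]},
  {"linear":[0,0,0],"twist":[0,0,0]},
  {"linear":[0,0,0],"twist":[0,0,0]},
  {"linear":[0,0,0],"twist":[0,0,0]},
  {"linear":[0,0,0],"twist":[0,0,0]},
  {"linear":[0,0,0],"twist":[0,0,0]},
  {"linear":[0,0,0],"twist":[0,0,0]},
  {"linear":[0,0,0],"twist":[0,0,0]},
])

```text
time_s: 11.03
eef_pos: [0.6703, 0.0458, 0.1826]
tcp_rot: [[-0.478, 0.001, 0.878], [-0.878, -0.0, -0.478], [-0.0, -1.0, 0.001]]
contact_force: [-0.0, -0.6, -0.8]
grip_width: 0.589
```

```bash
python3 go.py .6705 .0457 .07
```

```text
11.0333 [0.6703 0.0458 0.1826] [-0.  -0.6 -0.8] 0.5889944847966799
shift [0.000e+00 1.126e-01 1.000e-04]
```

Call:
arm_command([
  {"linear":[0,0.015,0],"twist":[0,0,0]},
  {"linear":[0,0.015,0],"twist":[0,0,0]},
  {"linear":[0,0.015,0],"twist":[0,0,0]},
  {"linear":[0,0.015,0],"twist":[0,0,0]},
  {"linear":[0,0.015,0],"twist":[0,0,0]},
  {"linear":[0,0.01,0],"twist":[0,0,0]},
  {"linear":[0,0.005,0],"twist":[0,0,0]},
  {"linear":[0,0.005,0],"twist":[0,0,0]},
  {"linear":[0,0.005,0],"twist":[0,0,0]},
  {"linear":[0,0.005,0],"twist":[0,0,0]},
])

```text
time_s: 11.87
eef_pos: [0.6708, 0.046, 0.0774]
tcp_rot: [[-0.478, 0.001, 0.878], [-0.878, 0.0, -0.478], [-0.001, -1.0, 0.001]]
contact_force: [-0.7, -0.1, 0.5]
grip_width: 0.588
```

Call:
arm_command([
  {"linear":[0,0.002,0],"twist":[0,0,0]},
  {"linear":[0,0.001,0],"twist":[0,0,0]},
  {"linear":[0,0.001,0],"twist":[0,0,0]},
  {"linear":[0,0.001,0],"twist":[0,0,0]},
  {"linear":[0,0.001,0],"twist":[0,0,0]},
  {"linear":[0,0,0],"twist":[0,0,0]},
  {"linear":[0,0,0],"twist":[0,0,0]},
  {"linear":[0,0,0],"twist":[0,0,0]},
  {"linear":[0,0,0],"twist":[0,0,0]},
  {"linear":[0,0,0],"twist":[0,0,0]},
])

```text
time_s: 12.7
eef_pos: [0.6702, 0.0459, 0.0712]
tcp_rot: [[-0.478, 0.0, 0.878], [-0.878, 0.0, -0.478], [-0.0, -1.0, 0.0]]
contact_force: [-0.1, 0.8, -1.3]
grip_width: 0.589
```

Call:
arm_command([
  {"linear":[0,0.001,0],"twist":[0,0,0]},
  {"linear":[0,0.001,0],"twist":[0,0,0]},
  {"linear":[0,0,0],"twist":[0,0,0]},
  {"linear":[0,0,0],"twist":[0,0,0]},
  {"linear":[0,0,0],"twist":[0,0,0]},
  {"linear":[0,0,0],"twist":[0,0,0]},
  {"linear":[0,0,0],"twist":[0,0,0]},
  {"linear":[0,0,0],"twist":[0,0,0]},
  {"linear":[0,0,0],"twist":[0,0,0]},
  {"linear":[0,0,0],"twist":[0,0,0]},
])

```text
time_s: 13.53
eef_pos: [0.6704, 0.046, 0.0703]
tcp_rot: [[-0.478, 0.001, 0.878], [-0.878, -0.0, -0.478], [-0.0, -1.0, 0.001]]
contact_force: [-2.1, -0.6, 5.9]
grip_width: 0.585
```

Contact of about 6 N at exactly the seated height. Opening the gripper.

Call:
arm_command([
  {"linear":[0,0,0],"twist":[0,0,0]},
  {"linear":[0,0,0],"twist":[0,0,0]},
  {"linear":[0,0,0],"twist":[0,0,0]},
  {"linear":[0,0,0],"twist":[0,0,0]},
  {"linear":[0,0,0],"twist":[0,0,0]},
  {"linear":[0,0,0],"twist":[0,0,0]},
  {"linear":[0,0,0],"twist":[0,0,0]},
  {"linear":[0,0,0],"twist":[0,0,0]},
  {"linear":[0,0,0],"twist":[0,0,0]},
  {"linear":[0,0,0],"twist":[0,0,0]},
], grip=-1)

```text
time_s: 14.37
eef_pos: [0.6702, 0.0458, 0.069]
tcp_rot: [[-0.478, 0.0, 0.878], [-0.878, -0.0, -0.478], [-0.0, -1.0, 0.0]]
contact_force: [0.1, -0.2, -0.2]
grip_width: 0.999
```

Call:
arm_command([
  {"linear":[0,-0.01,0],"twist":[0,0,0]},
  {"linear":[0,-0.02,0],"twist":[0,0,0]},
  {"linear":[0,-0.03,0],"twist":[0,0,0]},
  {"linear":[0,-0.03,0],"twist":[0,0,0]},
  {"linear":[0,-0.03,0],"twist":[0,0,0]},
  {"linear":[0,-0.03,0],"twist":[0,0,0]},
  {"linear":[0,-0.03,0],"twist":[0,0,0]},
  {"linear":[0,0,0],"twist":[0,0,0]},
  {"linear":[0,0,0],"twist":[0,0,0]},
  {"linear":[0,0,0],"twist":[0,0,0]},
])

```text
time_s: 15.2
eef_pos: [0.6697, 0.0456, 0.249]
tcp_rot: [[-0.478, -0.0, 0.878], [-0.878, -0.0, -0.478], [0.001, -1.0, -0.0]]
contact_force: [0.3, 0.2, -0.2]
grip_width: 1.0
```

```bash
python3 - <<'E'
from h import *
s=sense(); print(s["eef_pos"],s["grip_width"]); c=calibration("wrist"); im,d=capture("wrist")
np.savez("w3.npz",im=im,d=d,c=c); cv2.imwrite("pics/w3.png",im)
P=world("wrist",d,c); k=(P[...,2]>.104)&(P[...,2]<.12)&(np.hypot(P[...,0]-.67,P[...,1]-.046)<.04)
print(k.sum(),np.nanmedian(P[k],0),cv2.minEnclosingCircle(P[k][:,:2].astype(np.float32)))
E
```

```text
[0.66969734 0.04564748 0.24904865] 0.9997162659958255
940 [0.67183427 0.04624401 0.1118875 ] ((0.6713528633117676, 0.04598741605877876), 0.024584166705608368)
```

View pics/w3.png

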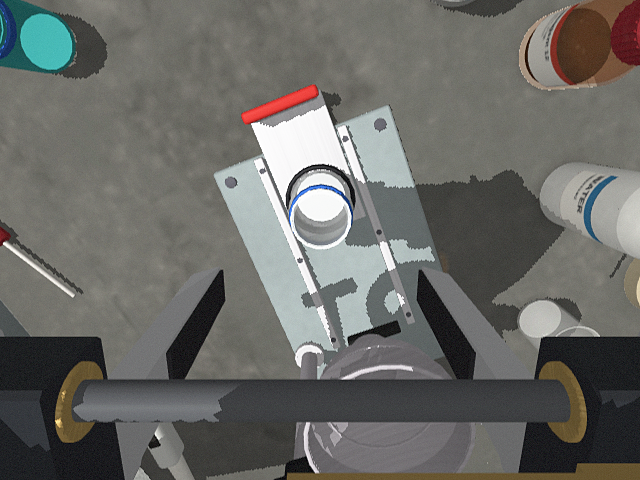

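The jar stands upright in the ring: rim height 0.113, centre (0.671,0.046). Next, move in front of the push plate with the gripper closed, jaw along the stand's y, slightly tilted.

Call:
arm_command([
  {"linear":[-0.027,0,-0.01],"twist":[0,0,0]},
  {"linear":[-0.027,0,-0.01],"twist":[0,0,0]},
  {"linear":[-0.027,0,-0.01],"twist":[0,0,0]},
  {"linear":[-0.027,0,-0.01],"twist":[0,0,0]},
  {"linear":[-0.028,0,-0.011],"twist":[0,0,0]},
  {"linear":[0,0.025,0],"twist":[0,-0.87,0]},
  {"linear":[0,0.035,0],"twist":[0,-0.87,0]},
  {"linear":[0,0.035,0],"twist":[0,-0.87,0]},
  {"linear":[0,0.035,0],"twist":[0,-0.87,0]},
  {"linear":[0,0.03,0],"twist":[0,0,0]},
], grip=1)

```text
time_s: 16.08
eef_pos: [0.6883, 0.1888, 0.0847]
tcp_rot: [[-0.129, -0.005, 0.992], [-0.992, -0.001, -0.129], [0.002, -1.0, -0.005]]
contact_force: [0.1, -0.2, 0.9]
grip_width: 0.327
```

Call:
arm_command([
  {"linear":[0,0.01,0],"twist":[0,0,-0.5]},
  {"linear":[0,0.01,0],"twist":[0,0,-0.5]},
  {"linear":[0,0.01,0],"twist":[0,0,-0.5]},
  {"linear":[0,0.01,0],"twist":[0,0,-0.5]},
  {"linear":[0,0,0],"twist":[0,0,0]},
  {"linear":[0,0,0],"twist":[0,0,0]},
  {"linear":[0,0,0],"twist":[0,0,0]},
  {"linear":[0,0,0],"twist":[0,0,0]},
  {"linear":[0,0,0],"twist":[0,0,0]},
  {"linear":[0,0,0],"twist":[0,0,0]},
])

```text
time_s: 16.92
eef_pos: [0.6906, 0.1855, 0.0501]
tcp_rot: [[-0.133, -0.027, 0.991], [-0.969, -0.206, -0.135], [0.207, -0.978, 0.001]]
contact_force: [-0.3, -0.1, 0.1]
grip_width: 0.005
```

```bash
python3 go.py .6841 .1448 .048; python3 -c "
from h import *
print(sense()['tcp_rot'].round(3))"
```

```text
16.9167 [0.6906 0.1855 0.0501] [-0.3 -0.1  0.1] 0.00472041645385815
shift [ 0.0398  0.0106 -0.0009]
[[-0.133 -0.027  0.991]
 [-0.969 -0.206 -0.135]
 [ 0.207 -0.978  0.001]]
```

Call:
arm_command([
  {"linear":[0.0068,0.0015,0],"twist":[0,0,0]},
  {"linear":[0.0068,0.0015,0],"twist":[0,0,0]},
  {"linear":[0.0068,0.0015,0],"twist":[0,0,0]},
  {"linear":[0.0049,0.001,0],"twist":[0,0,0]},
  {"linear":[0.0049,0.001,0],"twist":[0,0,0]},
  {"linear":[0.0049,0.001,0],"twist":[0,0,0]},
  {"linear":[0.0049,0.001,0],"twist":[0,0,0]},
  {"linear":[0.0068,0.0015,0],"twist":[0,0,0]},
  {"linear":[0.0068,0.0015,0],"twist":[0,0,0]},
  {"linear":[0.0068,0.0015,0],"twist":[0,0,0]},
])

```text
time_s: 17.75
eef_pos: [0.6818, 0.1251, 0.0492]
tcp_rot: [[-0.131, -0.027, 0.991], [-0.97, -0.206, -0.133], [0.207, -0.978, 0.001]]
contact_force: [0.0, 3.0, -0.2]
grip_width: 0.008
```

Call:
arm_command([
  {"linear":[0.0068,0.0015,0],"twist":[0,0,0]},
  {"linear":[0.0068,0.0015,0],"twist":[0,0,0]},
  {"linear":[0.0068,0.0015,0],"twist":[0,0,0]},
  {"linear":[0.0068,0.0015,0],"twist":[0,0,0]},
  {"linear":[0.0068,0.0015,0],"twist":[0,0,0]},
  {"linear":[0.0068,0.0015,0],"twist":[0,0,0]},
  {"linear":[0.0068,0.0015,0],"twist":[0,0,0]},
  {"linear":[0.0068,0.0015,0],"twist":[0,0,0]},
  {"linear":[0.0049,0.001,0],"twist":[0,0,0]},
  {"linear":[0.0049,0.001,0],"twist":[0,0,0]},
])

```text
time_s: 18.58
eef_pos: [0.6728, 0.0594, 0.0488]
tcp_rot: [[-0.131, -0.028, 0.991], [-0.969, -0.206, -0.134], [0.208, -0.978, 0.0]]
contact_force: [1.9, 1.8, 2.3]
grip_width: 0.009
```

```bash
python3 go.py .6678 .0259 .05; python3 - <<'E'
from h import *
im,d=capture("top"); cv2.imwrite("pics/top2.png",cv2.resize(im[130:300,190:400],None,fx=3.5,fy=3.5,interpolation=cv2.INTER_CUBIC))
E
```

```text
18.5833 [0.6728 0.0594 0.0488] [1.9 1.8 2.3] 0.00886922826994549
shift [ 0.0334  0.0058 -0.0005]
```

View pics/top2.png

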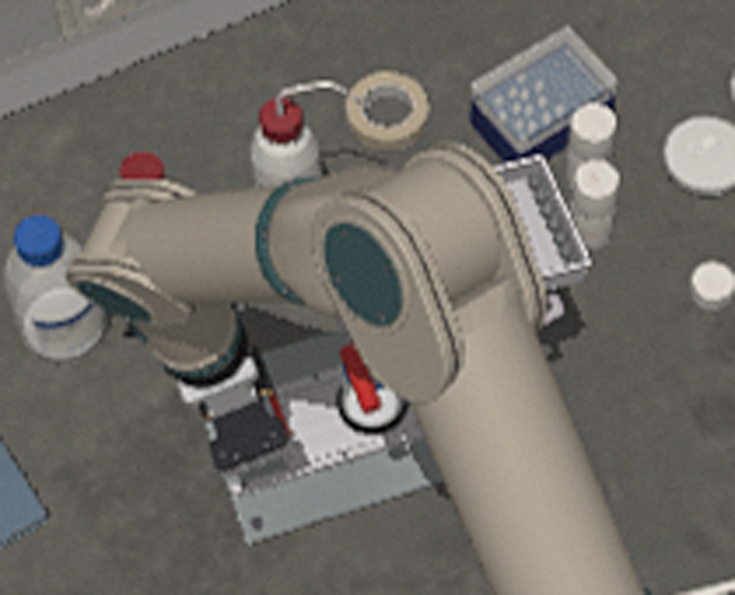

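The jar is riding upright in its nest, with the lever and the row of balls in the pan undisturbed. About 25 mm remain.

Call:
arm_command([
  {"linear":[0.0039,0.0008,0],"twist":[0,0,0]},
  {"linear":[0.0039,0.0008,0],"twist":[0,0,0]},
  {"linear":[0.0039,0.0008,0],"twist":[0,0,0]},
  {"linear":[0.0029,0.0006,0],"twist":[0,0,0]},
  {"linear":[0.002,0.0004,0],"twist":[0,0,0]},
  {"linear":[0.001,0.0002,0],"twist":[0,0,0]},
  {"linear":[0.001,0.0002,0],"twist":[0,0,0]},
  {"linear":[0,0,0],"twist":[0,0,0]},
  {"linear":[0,0,0],"twist":[0,0,0]},
  {"linear":[0,0,0],"twist":[0,0,0]},
])

```text
time_s: 19.47
eef_pos: [0.6702, 0.0412, 0.0488]
tcp_rot: [[-0.131, -0.028, 0.991], [-0.969, -0.206, -0.134], [0.208, -0.978, -0.0]]
contact_force: [0.4, 1.1, -0.7]
grip_width: 0.004
```

Call:
arm_command([
  {"linear":[0.001,0.0002,0],"twist":[0,0,0]},
  {"linear":[0.001,0.0002,0],"twist":[0,0,0]},
  {"linear":[0.001,0.0002,0],"twist":[0,0,0]},
  {"linear":[0.001,0.0002,0],"twist":[0,0,0]},
  {"linear":[0,0,0],"twist":[0,0,0]},
  {"linear":[0,0,0],"twist":[0,0,0]},
  {"linear":[0,0,0],"twist":[0,0,0]},
  {"linear":[0,0,0],"twist":[0,0,0]},
  {"linear":[0,0,0],"twist":[0,0,0]},
  {"linear":[0,0,0],"twist":[0,0,0]},
])

```text
time_s: 20.3
eef_pos: [0.6698, 0.0378, 0.0489]
tcp_rot: [[-0.131, -0.028, 0.991], [-0.97, -0.206, -0.133], [0.207, -0.978, -0.0]]
contact_force: [0.6, 3.4, -1.1]
grip_width: 0.008
```

Call:
arm_command([
  {"linear":[0.001,0.0002,0],"twist":[0,0,0]},
  {"linear":[0.001,0.0002,0],"twist":[0,0,0]},
  {"linear":[0.001,0.0002,0],"twist":[0,0,0]},
  {"linear":[0,0,0],"twist":[0,0,0]},
  {"linear":[0,0,0],"twist":[0,0,0]},
  {"linear":[0,0,0],"twist":[0,0,0]},
  {"linear":[0,0,0],"twist":[0,0,0]},
  {"linear":[0,0,0],"twist":[0,0,0]},
  {"linear":[0,0,0],"twist":[0,0,0]},
  {"linear":[0,0,0],"twist":[0,0,0]},
])

```text
time_s: 21.13
eef_pos: [0.6698, 0.0375, 0.0489]
tcp_rot: [[-0.13, -0.026, 0.991], [-0.97, -0.202, -0.132], [0.203, -0.979, 0.001]]
contact_force: [1.1, 7.4, -1.2]
grip_width: 0.005
```

Call:
arm_command([
  {"linear":[0.001,0.0002,0],"twist":[0,0,0]},
  {"linear":[0.001,0.0002,0],"twist":[0,0,0]},
  {"linear":[0,0,0],"twist":[0,0,0]},
  {"linear":[0,0,0],"twist":[0,0,0]},
  {"linear":[0,0,0],"twist":[0,0,0]},
  {"linear":[0,0,0],"twist":[0,0,0]},
  {"linear":[0,0,0],"twist":[0,0,0]},
  {"linear":[0,0,0],"twist":[0,0,0]},
  {"linear":[0,0,0],"twist":[0,0,0]},
  {"linear":[0,0,0],"twist":[0,0,0]},
])

```text
time_s: 21.97
eef_pos: [0.6697, 0.0374, 0.049]
tcp_rot: [[-0.129, -0.025, 0.991], [-0.971, -0.199, -0.131], [0.201, -0.98, 0.001]]
contact_force: [1.2, 9.3, -1.0]
grip_width: 0.005
```

The carriage is hard on its stop: force rises while position holds. Back off, rise, and check.

Call:
arm_command([
  {"linear":[-0.0117,-0.0025,0],"twist":[0,0,0]},
  {"linear":[-0.0117,-0.0025,0],"twist":[0,0,0]},
  {"linear":[-0.0117,-0.0025,0],"twist":[0,0,0]},
  {"linear":[-0.0117,-0.0025,0],"twist":[0,0,0]},
  {"linear":[-0.0117,-0.0025,0],"twist":[0,0,0]},
  {"linear":[0.008,-0.039,0],"twist":[0,0,0]},
  {"linear":[0.008,-0.039,0],"twist":[0,0,0]},
  {"linear":[0.008,-0.039,0],"twist":[0,0,0]},
  {"linear":[0.008,-0.039,0],"twist":[0,0,0]},
  {"linear":[0.008,-0.039,0],"twist":[0,0,0]},
])

```text
time_s: 22.8
eef_pos: [0.677, 0.0936, 0.2502]
tcp_rot: [[-0.13, -0.028, 0.991], [-0.969, -0.206, -0.133], [0.208, -0.978, -0.0]]
contact_force: [0.4, 0.1, 0.0]
grip_width: 0.004
```

Call:
arm_command([
  {"linear":[0.008,-0.039,0],"twist":[0,0,0]},
  {"linear":[0.008,-0.039,0],"twist":[0,0,0]},
  {"linear":[0.008,-0.039,0],"twist":[0,0,0]},
  {"linear":[0.008,-0.039,0],"twist":[0,0,0]},
  {"linear":[0,0,0],"twist":[0,0,0.5]},
  {"linear":[0,0,0],"twist":[0,0,0.5]},
  {"linear":[0,0,0],"twist":[0,0,0.5]},
  {"linear":[0,0,0],"twist":[0,0,0.5]},
  {"linear":[0,0,0],"twist":[0,0,0]},
  {"linear":[0,0,0],"twist":[0,0,0]},
])

```text
time_s: 23.63
eef_pos: [0.6774, 0.0933, 0.4075]
tcp_rot: [[-0.135, -0.001, 0.991], [-0.991, -0.002, -0.135], [0.002, -1.0, -0.0]]
contact_force: [0.6, 1.4, 0.8]
grip_width: 0.006
```

```bash
python3 go.py .5515 .0087 .40; python3 - <<'E'
from h import *
s=sense();print(s["tcp_rot"].round(3)); c=calibration("wrist"); im,d=capture("wrist")
np.savez("w4.npz",im=im,d=d,c=c); cv2.imwrite("pics/w4.png",im)
print("expected plate top centre home (u,v)",proj(c,[[.6671,.0210,.069],[.5515,.0087,.309],[.6542,-.0732,.213]]))
hsv=cv2.cvtColor(im,cv2.COLOR_BGR2HSV); red=(((hsv[...,0]<8)|(hsv[...,0]>172))&(hsv[...,1]>150)).astype(np.uint8)
P=world("wrist",d,c); n,l,st,ce=cv2.connectedComponentsWithStats(red)
for i in range(1,n):
    if st[i,4]>150: print(st[i],ce[i].round(),np.nanmedian(P[l==i],0).round(4))
E
```

```text
23.6333 [0.6774 0.0933 0.4075] [0.6 1.4 0.8] 0.0063685000844516445
shift [ 0.1008  0.0076 -0.1133]
[[-0.135 -0.001  0.991]
 [-0.991 -0.002 -0.135]
 [ 0.002 -1.    -0.   ]]
expected plate top centre home (u,v) [[318.83566156 235.4581692 ]
 [168.77240638 362.79986039]
 [318.29551967 363.77302536]]
[ 40  96  46  61 867] [ 62. 126.] [0.3422 0.2069 0.0167]
[ 520  168   49   41 1489] [544. 188.] [0.9255 0.0613 0.1351]
[294 230  51   8 360] [319. 233.] [0.6672 0.0238 0.0681]
[ 514  295   44   39 1134] [535. 314.] [ 0.8985 -0.0722  0.17  ]
[ 123  352   84   25 1841] [163. 364.] [0.5497 0.0127 0.3159]
```

View pics/w4.png

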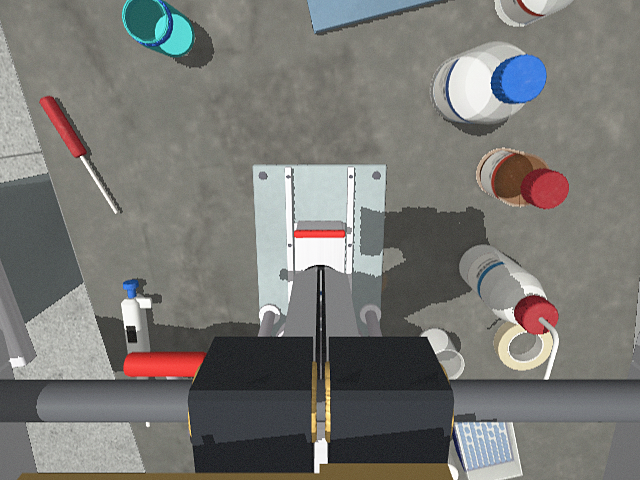

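The carriage is home, with the plate at (319,233) inside the base plate. I'll cross-check its travel against the base's front edge in this image.

```bash
python3 - <<'E'
from h import *
ex=np.array([-.136,-.991])
for f,corners,reds in (("w4.npz",((254,165),(386,165)),((319,230),(319,237.5))),("w2.npz",((242,92),(374,38)),None)):
    z=np.load(f,allow_pickle=True); c=z["c"].item(); im=z["im"]
    e=[ray(c,u,v,.01) for u,v in corners]; m=np.mean(e,0); print(f,"front edge mid",m.round(4),"width",np.linalg.norm(e[1]-e[0]).round(4))
    hsv=cv2.cvtColor(im,cv2.COLOR_BGR2HSV); red=(((hsv[...,0]<8)|(hsv[...,0]>172))&(hsv[...,1]>150))
    P=world("wrist",z["d"],c); k=red&(abs(P[...,2]-.068)<.006)&(abs(P[...,0]-.675)<.06)
    q=(P[k][:,:2]-m[:2])@ex; print(" plate rel. front edge min/med/max",q.min(),np.median(q),q.max(), "exp centre: out -.035, home +.085")
E
```

```text
w4.npz front edge mid [0.6801 0.1053 0.01  ] width 0.185
 plate rel. front edge min/med/max 0.07882736969542227 0.08219875212520711 0.08796161877908214 exp centre: out -.035, home +.085
w2.npz front edge mid [0.6794 0.1033 0.01  ] width 0.1842
 plate rel. front edge min/med/max -0.041776657629217624 -0.03589556386327359 -0.030906722978351817 exp centre: out -.035, home +.085
```

The plate's extents shifted by about 119–121 mm, so it's home. Now go above the lever.

Call:
arm_command([
  {"linear":[0.02,0,-0.023],"twist":[0,0,0]},
  {"linear":[0.02,0,-0.023],"twist":[0,0,0]},
  {"linear":[0.02,0,-0.023],"twist":[0,0,0]},
  {"linear":[0.02,0,-0.023],"twist":[0,0,0]},
  {"linear":[0.02,0,-0.023],"twist":[0,0,0]},
  {"linear":[0,0.02,0],"twist":[0,0,0]},
  {"linear":[0,0.02,0],"twist":[0,0,0]},
  {"linear":[0,0.02,0],"twist":[0,0,0]},
  {"linear":[0,0,0],"twist":[0,0,0]},
  {"linear":[0,0,0],"twist":[0,0,0]},
])

```text
time_s: 24.52
eef_pos: [0.5498, 0.0114, 0.347]
tcp_rot: [[-0.132, -0.002, 0.991], [-0.991, -0.0, -0.132], [0.0, -1.0, -0.002]]
contact_force: [0.4, 0.4, -0.1]
grip_width: 0.001
```

```bash
python3 go.py .550 .009 .332
```

```text
24.5167 [0.5498 0.0114 0.347 ] [ 0.4  0.4 -0.1] 0.0007354388216667542
shift [0.0024 0.015  0.0006]
```

Call:
arm_command([
  {"linear":[0.002,0.008,0],"twist":[0,0,0]},
  {"linear":[0,0.007,0],"twist":[0,0,0]},
  {"linear":[-0.0026,0.0056,0],"twist":[0,0,0]},
  {"linear":[-0.0025,0.0057,0],"twist":[0,0,0]},
  {"linear":[-0.002,0.0058,0],"twist":[0,0,0]},
  {"linear":[-0.002,0.0058,0],"twist":[0,0,0]},
  {"linear":[-0.0015,0.006,0],"twist":[0,0,0]},
  {"linear":[-0.0015,0.006,0],"twist":[0,0,0]},
  {"linear":[-0.0009,0.0061,0],"twist":[0,0,0]},
  {"linear":[-0.0008,0.0062,0],"twist":[0,0,0]},
])

```text
time_s: 25.35
eef_pos: [0.5515, 0.0222, 0.2844]
tcp_rot: [[-0.134, -0.001, 0.991], [-0.991, -0.0, -0.134], [0.0, -1.0, -0.001]]
contact_force: [0.4, 1.4, 2.4]
grip_width: 0.008
```

Call:
arm_command([
  {"linear":[-0.0004,0.0062,0],"twist":[0,0,0]},
  {"linear":[-0.0002,0.0062,0],"twist":[0,0,0]},
  {"linear":[0.0002,0.0062,0],"twist":[0,0,0]},
  {"linear":[0.0004,0.0062,0],"twist":[0,0,0]},
  {"linear":[0.0008,0.0062,0],"twist":[0,0,0]},
  {"linear":[0.0009,0.0061,0],"twist":[0,0,0]},
  {"linear":[0.0015,0.006,0],"twist":[0,0,0]},
  {"linear":[0.0015,0.006,0],"twist":[0,0,0]},
  {"linear":[0.002,0.0058,0],"twist":[0,0,0]},
  {"linear":[0.002,0.0058,0],"twist":[0,0,0]},
])

```text
time_s: 26.18
eef_pos: [0.5505, 0.0131, 0.2238]
tcp_rot: [[-0.134, -0.0, 0.991], [-0.991, -0.0, -0.134], [0.0, -1.0, -0.0]]
contact_force: [0.1, 1.1, 1.6]
grip_width: 0.004
```

Call:
arm_command([
  {"linear":[0.0025,0.0057,0],"twist":[0,0,0]},
  {"linear":[0.0026,0.0056,0],"twist":[0,0,0]},
  {"linear":[0,0.002,0],"twist":[0,0,0]},
  {"linear":[0,0.002,0],"twist":[0,0,0]},
  {"linear":[0,0,0],"twist":[0,0,0]},
  {"linear":[0,0,0],"twist":[0,0,0]},
  {"linear":[0,0,0],"twist":[0,0,0]},
  {"linear":[0,0,0],"twist":[0,0,0]},
  {"linear":[0,0,0],"twist":[0,0,0]},
  {"linear":[0,0,0],"twist":[0,0,0]},
])

```text
time_s: 27.02
eef_pos: [0.5501, 0.0087, 0.2129]
tcp_rot: [[-0.134, 0.002, 0.991], [-0.991, -0.001, -0.134], [0.001, -1.0, 0.003]]
contact_force: [-7.2, 1.2, 29.2]
grip_width: 0.004
```

Fully tipped: the lever is on its stop, tip at z≈0.199. Relax 2 mm and hold.

Call:
arm_command([
  {"linear":[0,-0.002,0],"twist":[0,0,0]},
  {"linear":[0,0,0],"twist":[0,0,0]},
  {"linear":[0,0,0],"twist":[0,0,0]},
  {"linear":[0,0,0],"twist":[0,0,0]},
  {"linear":[0,0,0],"twist":[0,0,0]},
  {"linear":[0,0,0],"twist":[0,0,0]},
  {"linear":[0,0,0],"twist":[0,0,0]},
  {"linear":[0,0,0],"twist":[0,0,0]},
  {"linear":[0,0,0],"twist":[0,0,0]},
  {"linear":[0,0,0],"twist":[0,0,0]},
])

```text
time_s: 27.85
eef_pos: [0.5501, 0.0087, 0.2132]
tcp_rot: [[-0.134, 0.002, 0.991], [-0.991, -0.0, -0.134], [0.0, -1.0, 0.002]]
contact_force: [-4.7, 1.2, 18.1]
grip_width: 0.006
```

Call:
arm_command([
  {"linear":[0,0,0],"twist":[0,0,0]},
  {"linear":[0,0,0],"twist":[0,0,0]},
  {"linear":[0,0,0],"twist":[0,0,0]},
  {"linear":[0,0,0],"twist":[0,0,0]},
  {"linear":[0,0,0],"twist":[0,0,0]},
  {"linear":[0,0,0],"twist":[0,0,0]},
  {"linear":[0,0,0],"twist":[0,0,0]},
  {"linear":[0,0,0],"twist":[0,0,0]},
  {"linear":[0,0,0],"twist":[0,0,0]},
  {"linear":[0,0,0],"twist":[0,0,0]},
])

```text
time_s: 28.68
eef_pos: [0.5501, 0.0087, 0.2132]
tcp_rot: [[-0.134, 0.002, 0.991], [-0.991, -0.0, -0.134], [0.0, -1.0, 0.002]]
contact_force: [-4.5, 1.1, 17.6]
grip_width: 0.006
```

Call:
arm_command([
  {"linear":[0,0,0],"twist":[0,0,0]},
  {"linear":[0,0,0],"twist":[0,0,0]},
  {"linear":[0,0,0],"twist":[0,0,0]},
  {"linear":[0,0,0],"twist":[0,0,0]},
  {"linear":[0,0,0],"twist":[0,0,0]},
  {"linear":[0,0,0],"twist":[0,0,0]},
  {"linear":[0,0,0],"twist":[0,0,0]},
  {"linear":[0,0,0],"twist":[0,0,0]},
  {"linear":[0,0,0],"twist":[0,0,0]},
  {"linear":[0,0,0],"twist":[0,0,0]},
])

```text
time_s: 29.52
eef_pos: [0.5501, 0.0087, 0.2132]
tcp_rot: [[-0.134, 0.002, 0.991], [-0.991, -0.0, -0.134], [0.0, -1.0, 0.002]]
contact_force: [-5.4, 1.2, 17.6]
grip_width: 0.01
```

```bash
python3 - <<'E'
from h import *
im,d=capture("scene"); im2,_=capture("top")
a=cv2.resize(im[170:310,250:420],(680,560)[:2],interpolation=cv2.INTER_CUBIC)
b=cv2.resize(im2[150:290,220:390],(680,560),interpolation=cv2.INTER_CUBIC)
cv2.imwrite("pics/tip.png",cv2.resize(np.hstack([a,b]),(800,330),interpolation=cv2.INTER_AREA))
E
```

```text
(no output)
```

View pics/tip.png

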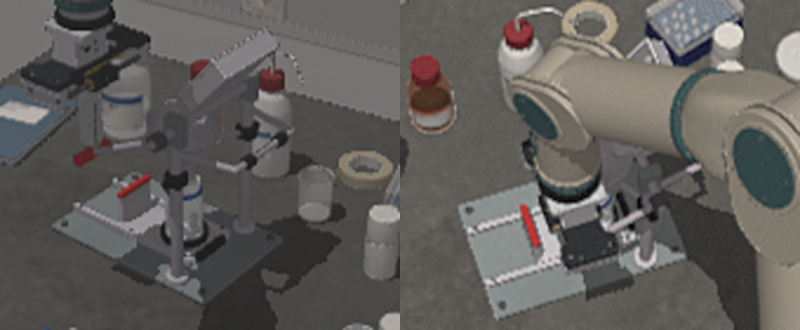

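The pan is fully tipped over the funnel, the jar stands upright under the spout, and something dark is in its bottom. Let the pan down along the reverse arc.

Call:
arm_command([
  {"linear":[0,-0.004,0],"twist":[0,0,0]},
  {"linear":[-0.0026,-0.0056,0],"twist":[0,0,0]},
  {"linear":[-0.0025,-0.0057,0],"twist":[0,0,0]},
  {"linear":[-0.002,-0.0058,0],"twist":[0,0,0]},
  {"linear":[-0.002,-0.0058,0],"twist":[0,0,0]},
  {"linear":[-0.0015,-0.006,0],"twist":[0,0,0]},
  {"linear":[-0.0015,-0.006,0],"twist":[0,0,0]},
  {"linear":[-0.0009,-0.006,0],"twist":[0,0,0]},
  {"linear":[-0.0008,-0.006,0],"twist":[0,0,0]},
  {"linear":[-0.0006,-0.006,0],"twist":[0,0,0]},
])

```text
time_s: 30.45
eef_pos: [0.5518, 0.0227, 0.2687]
tcp_rot: [[-0.134, 0.0, 0.991], [-0.991, -0.0, -0.134], [0.0, -1.0, 0.0]]
contact_force: [-0.3, -0.4, 0.2]
grip_width: 0.004
```

Call:
arm_command([
  {"linear":[0,-0.0062,0],"twist":[0,0,0]},
  {"linear":[0,-0.0062,0],"twist":[0,0,0]},
  {"linear":[0.0006,-0.0062,0],"twist":[0,0,0]},
  {"linear":[0.001,-0.0062,0],"twist":[0,0,0]},
  {"linear":[0.001,-0.0062,0],"twist":[0,0,0]},
  {"linear":[0.0015,-0.006,0],"twist":[0,0,0]},
  {"linear":[0.0015,-0.006,0],"twist":[0,0,0]},
  {"linear":[0.002,-0.0058,0],"twist":[0,0,0]},
  {"linear":[0.002,-0.0058,0],"twist":[0,0,0]},
  {"linear":[0.0025,-0.0057,0],"twist":[0,0,0]},
])

```text
time_s: 31.28
eef_pos: [0.5502, 0.0105, 0.3289]
tcp_rot: [[-0.134, 0.0, 0.991], [-0.991, 0.0, -0.134], [-0.0, -1.0, 0.0]]
contact_force: [-0.0, 0.1, -1.0]
grip_width: 0.003
```

Call:
arm_command([
  {"linear":[0,-0.006,0],"twist":[0,0,0]},
  {"linear":[0,-0.006,0],"twist":[0,0,0]},
  {"linear":[0,-0.01,0],"twist":[0,0,0]},
  {"linear":[0,-0.02,0],"twist":[0,0,0]},
  {"linear":[0,-0.03,0],"twist":[0,0,0]},
  {"linear":[0,-0.03,0],"twist":[0,0,0]},
  {"linear":[0,-0.03,0],"twist":[0,0,0]},
  {"linear":[0,-0.02,0],"twist":[0,0,0]},
  {"linear":[0,0,0],"twist":[0,0,0]},
  {"linear":[0,0,0],"twist":[0,0,0]},
])

```text
time_s: 32.12
eef_pos: [0.5505, 0.0111, 0.4816]
tcp_rot: [[-0.133, 0.002, 0.991], [-0.991, 0.0, -0.133], [-0.001, -1.0, 0.002]]
contact_force: [0.4, -0.9, -0.4]
grip_width: 0.003
```

Call:
arm_command([
  {"linear":[-0.025,0,0.02],"twist":[0,0,0]},
  {"linear":[-0.025,0,0.02],"twist":[0,0,0]},
  {"linear":[-0.025,0,0.02],"twist":[0,0,0]},
  {"linear":[-0.025,0,0.02],"twist":[0,0,0]},
  {"linear":[-0.025,0,0.02],"twist":[0,0,0]},
  {"linear":[-0.025,0,0],"twist":[0,0,0]},
  {"linear":[-0.025,0,0],"twist":[0,0,0]},
  {"linear":[-0.025,0,0],"twist":[0,0,0]},
  {"linear":[0,0,0],"twist":[0,0,0]},
  {"linear":[0,0,0],"twist":[0,0,0]},
])

```text
time_s: 32.95
eef_pos: [0.6753, 0.1973, 0.4781]
tcp_rot: [[-0.13, -0.004, 0.991], [-0.991, -0.001, -0.13], [0.001, -1.0, -0.004]]
contact_force: [-0.1, -0.2, 0.0]
grip_width: 0.007
```

```bash
python3 - <<'E'
from h import *
s=sense(); print(s["time_s"],s["eef_pos"],s["contact_force"])
z=np.load("top0.npz")
im,d=capture("scene"); im2,d2=capture("top")
a=cv2.resize(im[180:300,265:395],(520,480),interpolation=cv2.INTER_CUBIC)
b=cv2.resize(im2[160:290,230:370],(520,480),interpolation=cv2.INTER_CUBIC)
cv2.imwrite("pics/end.png",cv2.resize(np.hstack([a,b]),(800,369),interpolation=cv2.INTER_AREA))
P=world("top",d2); P0=z["P"]
hsv=cv2.cvtColor(im2,cv2.COLOR_BGR2HSV); red=(((hsv[...,0]<8)|(hsv[...,0]>172))&(hsv[...,1]>130)).astype(np.uint8)
n,l,st,ce=cv2.connectedComponentsWithStats(red)
for i in range(1,n):
    if st[i,4]>12: print(ce[i].round(1),st[i,4],np.nanmedian(P[l==i],0).round(4))
E
```

```text
32.95 [0.67532664 0.1973239  0.47805412] [-0.12240773 -0.16941169  0.0343284 ]
[458.1 163.3] 61 [ 0.6457 -0.6733  0.1091]
[230.3 180.2] 138 [0.9232 0.06   0.1336]
[234.5 196.1] 13 [0.8961 0.0646 0.0738]
[292.3 237.9] 102 [0.5473 0.01   0.3154]
[274.9 245.6] 56 [0.6641 0.022  0.067 ]
[268.8 361.4] 145 [0.336  0.2027 0.0165]
```

View pics/end.png

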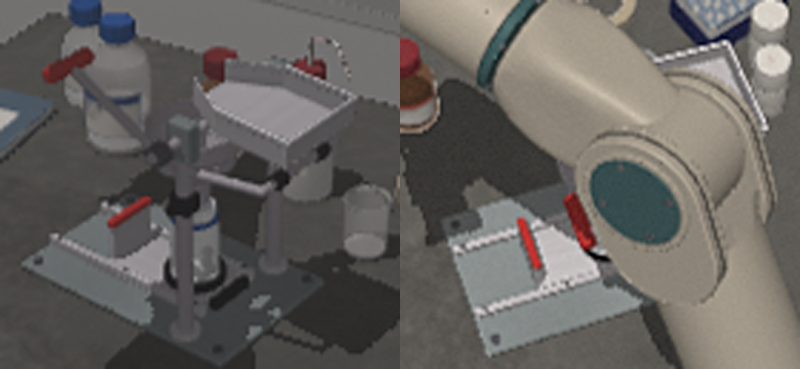

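The pan is back at rest, with the lever at its original 0.315. I'll move the arm clear for one last check that the pan, funnel and bench are clear of balls.

Call:
arm_command([
  {"linear":[-0.03,0,-0.012],"twist":[0,0,0]},
  {"linear":[-0.03,0,-0.012],"twist":[0,0,0]},
  {"linear":[-0.03,0,-0.012],"twist":[0,0,0]},
  {"linear":[-0.03,0,-0.012],"twist":[0,0,0]},
  {"linear":[-0.03,0,-0.012],"twist":[0,0,0]},
  {"linear":[-0.03,0,-0.012],"twist":[0,0,0]},
  {"linear":[-0.03,0,-0.012],"twist":[0,0,0]},
  {"linear":[-0.03,0,-0.012],"twist":[0,0,0]},
  {"linear":[0,0,0],"twist":[0,0,0]},
  {"linear":[0,0,0],"twist":[0,0,0]},
])

```text
time_s: 33.88
eef_pos: [0.6124, 0.447, 0.4793]
tcp_rot: [[-0.132, -0.001, 0.991], [-0.991, -0.001, -0.132], [0.001, -1.0, -0.001]]
contact_force: [0.4, 0.4, -0.1]
grip_width: 0.004
```

```bash
python3 - <<'E'
from h import *
s=sense(); print(s["time_s"],s["eef_pos"])
im,d=capture("scene"); im2,d2=capture("top"); z=np.load("top0.npz"); z0=z["im"]
def up(x): return cv2.convertScaleAbs(cv2.resize(x,(400,400),interpolation=cv2.INTER_CUBIC),alpha=1.5)
cv2.imwrite("pics/end2.png",np.hstack([up(im[235:285,305:355]),up(im2[165:235,290:360])]))
# bystanders: difference against the first top picture
df=cv2.absdiff(im2,z0).max(2)
for n,(u,v) in dict(orange=(415,235),cap=(393,212),bottleA=(360,168),bottleB=(360,185),marker=(454,240)).items(): print(n,df[v-12:v+12,u-12:u+12].mean().round(1))
E
```

```text
33.8833 [0.61236729 0.4470463  0.47925969]
orange 2.7
cap 2.6
bottleA 2.8
bottleB 4.4
marker 3.9
```

View pics/end2.png

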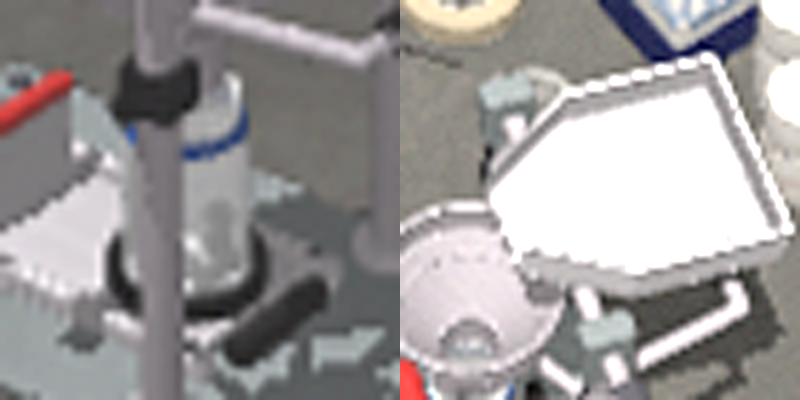

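```bash
python3 - <<'E'
from h import *
im2,d2=capture("top"); P=world("top",d2); print((P[219:231,296:308,2]*1000).round())
E
```

```text
[[158. 158. 168. 160. 150. 155. 147. 153. 161. 154. 153. 160.]
 [155. 152. 152. 157. 156. 154. 152. 149. 153. 147. 157. 159.]
 [158. 156. 148. 141. 145. 150. 146. 144. 153. 151. 150. 160.]
 [152. 150. 151. 137. 136. 143. 138. 145. 145. 144. 139. 155.]
 [156. 149. 143. 140. 134. 131. 135. 133. 135. 133. 145. 152.]
 [157. 144. 137. 133. 131. 131. 126. 131. 131. 133. 141. 152.]
 [149. 146. 129. 124. 119. 113. 113. 110. 125. 125. 140. 150.]
 [152. 139. 125. 101.  98. 109.  99. 101. 106. 109. 130. 145.]
 [150. 150. 108.  98. 100.  99.  95. 104.  95. 104.  94. 154.]
 [156. 158. 151.  86.  82.  76.  86.  80.  85.  91. 146. 163.]
 [212. 209. 208. 208.  82.  81.  74.  72. 216. 210. 212. 214.]
 [206. 207. 206. 209. 215. 220. 211. 218. 205. 208. 205. 206.]]
```

The line of sight runs down through the spout into the jar (z from 130 to 72 mm), so nothing is jammed. Handing in.

```bash
python3 -c "
from bench import *
print(close_job())"
```

```text
the job is handed in; nothing more can be done
None
```

The blue-collared jar is standing in the nest under the funnel, and I handed the job in at about 34 s. I set it in the nest, pushed the carriage to its stop and pressed the lever fully down for about 2.5 s. I then let the pan back down and moved the arm clear.

Last checks:
- **Pan:** it was empty and back down, with the lever at its starting height (0.315 m).
- **Balls:** the line of sight through the spout was clear, and dark balls showed dimly in the jar through its translucent wall. I could not count all seven one by one.
- **Jar:** it was upright in the nest ring.
- **Bystanders:** the top-camera picture at the orange jar, cap, bottles and marker was unchanged from the start.

One check disagreed slightly. A depth measurement put the push plate 2–3 mm short of its expected home position. The force rising against a fixed stop, and a measured travel of 119–121 mm against the base edge, both say the carriage is home.

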